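Start the carving bench's dust extractor

TASK

Start the dust extractor by touch alone: first push its dust drawer fully home, then press down the raised end of the large rocker switch so that it tips all the way over, and then press the large round button all the way in and let it spring back out. Leave the small round button unpressed, do not lift or shove the two switch boxes out of their places, and leave the tools and stones on the bench alone. Finish with the drawer shut and the rocker still tipped over.

Things in the scene. Friction and masses are not known exactly. Their poses are not given: they have to be found in the camera images.
- extractor: dust extractor, fixed to the bench, 240 (x) x 200 (y) mm. The origin is at the centre of its underside on the bench; its x points from the drawer front into the machine, z up. The front part is 90 mm tall; a motor housing 175 mm tall stands on it from 105 mm behind the front face (x above -15 mm) on. The dust drawer comes out of its front face (x = -120 mm), towards the robot.
- drawer (a joint): how far the dust drawer stands open, m: 0 fully home, up to 0.07. It starts 0.03 to 0.055 open; it slides against about 2.5 N of friction, has a hard stop at 0, and stays where it is left.
- drawer_front (a point): centre of the outer face of the drawer's flat metal front, which moves with the drawer. The front is 170 mm wide, its lower edge 9 mm and its upper edge 77 mm above the bench, this point 50 mm above it. Its axes are those of the extractor: pushing along +x shuts it; when it is home, this face stands 12 mm before the machine's front face.
- rocker_box: grey steel switch box with one large rocker, loose on the bench on a rubber foot, about 0.85 kg, 120 (x) x 80 (y) mm, its top 60 mm above the bench. Origin at the centre of its underside; x along its length, z up. It may stand on either side of the extractor.
- rocker (a joint): angle of the rocker, rad: 0 to 0.05 off (as it starts, the end towards the box's +x is raised), 0.40 fully tipped over (that end down, its top level, and the other end raised). It stays where it is left; friction 0.08 N m, about 3 N at point rocker_high.
- rocker_high (a point): point on the upper face of the rocker's raised half, 28 mm from the pivot; moves with the rocker. The rocker is a black shallow V, 80 mm long (along the box's x) and 40 mm wide, pivoted at the box's centre 74 mm above the bench. This point is about 85 mm above the bench when off and 74 mm when fully tipped, 28 mm from the box's centre along its +x.
- button_box: grey steel switch box of the same size (120 x 80 x 60 mm, 0.85 kg, loose) with a large and a small round button. Origin at the centre of its underside; x along its length, z up. It may stand on either side of the extractor.
- start (a joint): how far the large round button is pressed in, m: 0 out, 0.008 all the way in. Spring button: 2 N to begin, 6 N all the way in; springs back when let go.
- start_top (a point): centre of the top of the large round button, black, 42 mm across; 86 mm above the bench when out. It lies 24 mm from the box's centre towards its -x.
- stop (a joint): how far the small round button is pressed in, m: 0 out, 0.005 all the way in. Not to be pressed.
- stop_top (a point): centre of the top of the small round button, black, 20 mm across, 73 mm above the bench, 62 mm from the large one on the same box.
- offcut: bystander: grey stone offcut, 80 x 55 x 42 mm, lying between the robot and the boxes; loose, origin at its underside
- sanding_block: bystander: cork sanding block, 60 x 110 x 32 mm; loose, origin at its underside
- flat_chisel: bystander: steel stone chisel 180 mm long, 16 mm thick, lying along its x; loose, origin at its underside
- long_chisel: bystander: steel stone chisel 220 mm long, 16 mm thick, lying along its x; loose, origin at its underside
- hammer: bystander: hammer lying along its x, about 0.3 m long; loose, origin at its underside
- jar: bystander: closed jar, 68 mm across, 100 mm tall; loose, origin at its underside
- dust_brush: bystander: hand brush lying along its x; loose, origin at its underside
- rosette: bystander: round carved stone disc, 100 mm across, 30 mm thick; loose, origin at its underside
Not all that is in view belongs to the job. Leave any green or pink look-alike of the rocker_box alone.

How it is judged:
By the outcome, as a careful person would: the job done as asked, in the order asked, and still so for the second after the job is handed in, with the robot touching nothing.
It also fails if it takes over 59 s, if anything falls off the work surface, if the arm or the gripper's body presses on something with over 40 N, if the wrist force passes 120 N, or if a joint passes its speed limit or range.

ROBOT

A 6-joint arm with a two-finger parallel gripper is mounted at the origin on the work surface. World frame = base frame: x ahead of the robot, y to its left, z up, the work surface at z = 0. Lengths are in m, angles in rad, forces in N, time in s.
With the tool pointing down it reaches from about 0.325 to 0.775 m from the base axis. Payload 5.5 kg.
Tool frame: the origin (TCP) lies between the finger pads; the fingertips stand 8 mm ahead of it and the grasp point (between the pads) lies 11 mm behind it (tcp_to_tips is the distance from the TCP to the fingertips, in m); z points along the fingers, y is the line along which they close (so a half turn about z gives the same grasp; the last joint's range is limited). The gripper opens to 88 mm and grips with 3 to 60 N. Pads are 20 mm wide; open, the fingers measure 115 mm over their backs; the gripper's body (75 mm by 178 mm) begins 61 mm behind the grasp point.
Start: joints at [1.116, 0.091, 1.231, -0, 1.82, -0.057], TCP at [0.232, 0.553, 0.231] pointing down, gripper open.
Joint ranges: [-2.87, 2.87], [-0.86, 2.18], [0.17, 2.46], [-1.51, 4.65], [0.06, 2.69], [-2.65, 2.65]. Speed limits (rad/s): [2.57, 2.57, 3.01, 3.14, 3.14, 3.14].

INTERFACE

Orientations are given as a unit quaternion [w, x, y, z].
In Python, from bench import * gives the robot as it stands. Calls block until the motion is done:
- move_to(position, orientation): joint-space move of the TCP to a pose.
- move_l(position, speed=0.15, orientation=None): straight line of the TCP; orientation=None keeps the orientation; speed is the mean speed in m/s.
- movej(angles): joint-space move.
- gripper_open() and close(): open the fingers fully, or close them until they stop; the grip force is fixed at half the most.
- hold(seconds).
- inverse_kinematics(position, orientation): joint angles nearest the present ones, or None.
- state(): the state.
- get_image(name): name is "scene" or "side" or "wrist"; returns a dict with "frame" (400x640x3 uint8, blue, green, red), "depth" (400x640 float32, m along the optical axis (not along the pixel's ray), 0 where there is no reading), "camera_matrix" (3x3 intrinsics, pixels), "view" (4x4, takes a point from world to camera coordinates). Camera axes: x right, y up, looking along -z (the intrinsics and any distortion apply to the point x, -y, -z); pixel columns grow to the right and rows downward; lengths in m; the calibration is good to about 2 mm. The wrist camera is an equidistant fisheye: a pixel r from the principal point sees the ray r / f radians off the axis. A picture is of the moment at which its call begins.
A pose or a line that the arm cannot do raises IKError and nothing moves.
- job_done(): hands the job in; it is judged then, once.
The state is a dict: "time": time; "joint_pos": joint angles; "dq": joint speeds; "joint_torque": joint torques, N m; "ee_pos": TCP position; "ee_rot": TCP orientation; "ft_force": force on the tool from outside, world axes, zero at the start; "moment": the same for the moment, N m; "finger_gap": finger opening in m; "finger_force": force on a finger pad.
Only numpy, scipy, OpenCV 4.12 (cv2) and the standard library are available. Lean on these libraries where they do the work, as an engineer would, in place of code of your own. Each camera call takes 0.05 s, during which the arm holds its last target. There are 200 camera calls.

## Working session

There is one attempt and no reset: what is moved stays moved. The work goes in short steps, each a Python script; the robot and the scene stay as the last script left them, time stands still between calls to the robot, and variables do not carry over. Pictures are saved under pics/ and viewed, at most 10 in all, crops included, and the job is handed in when it is done.

```bash
mkdir -p pics; ls; cat > h.py <<'E'
from bench import *
import numpy as np, cv2
def cloud(im):
    K=np.array(im["camera_matrix"]);V=np.array(im["view"]);d=im["depth"]
    v,u=np.mgrid[:d.shape[0],:d.shape[1]]
    P=np.stack([(u-K[0,2])/K[0,0]*d,-(v-K[1,2])/K[1,1]*d,-d,np.ones_like(d)],-1)
    W=(P@np.linalg.inv(V).T)[...,:3]; W[d<=0]=np.nan
    return W
E
python3 - <<'E'
from h import *
import pickle
a=get_image("scene");b=get_image("side")
pickle.dump((a,b),open("im.pkl","wb"))
cv2.imwrite("pics/scene.png",a["frame"]);cv2.imwrite("pics/side.png",b["frame"])
for i in(a,b):print(np.linalg.inv(i["view"])[:3,3],(i["depth"]>0).mean())
print(state())
E
```

```text
pics
[ 1.54893177 -0.57082859  1.18315292] 0.9915859375
[ 0.11105207 -0.98375388  0.72825649] 0.99590625
{'time': 0.1, 'joint_pos': array([ 1.11630883e+00,  9.17496611e-02,  1.23175237e+00,  1.61199617e-05,
        1.81981706e+00, -5.67020716e-02]), 'dq': array([-0.00153783, -0.00235321, -0.0030892 , -0.00104795, -0.00098543,
       -0.00049023]), 'joint_torque': array([ 2.01418290e-03, -4.47853982e+01, -4.07571316e+01,  6.99291285e-02,
        2.83498998e-02, -1.30708208e-04]), 'ee_pos': array([0.23231112, 0.55292165, 0.22964765]), 'ee_rot': array([-2.25799278e-04,  1.97581980e-01,  9.80285987e-01, -8.33201167e-04]), 'ft_force': array([-0.06315765, -0.01525574, -0.44224318]), 'moment': array([ 0.0261431 ,  0.02227128, -0.00478235]), 'finger_force': 0.0, 'finger_gap': 0.08803573159697782}
```

View pics/scene.png

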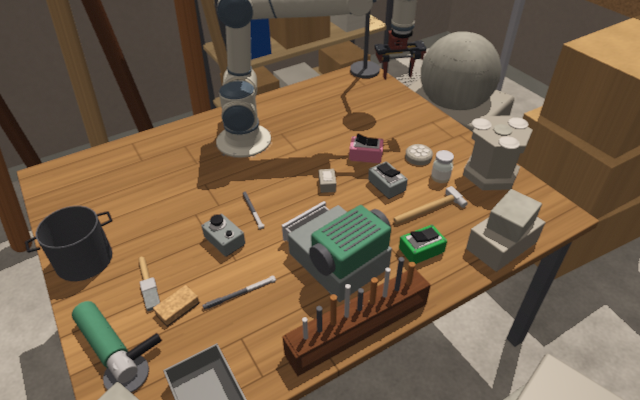

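View pics/side.png

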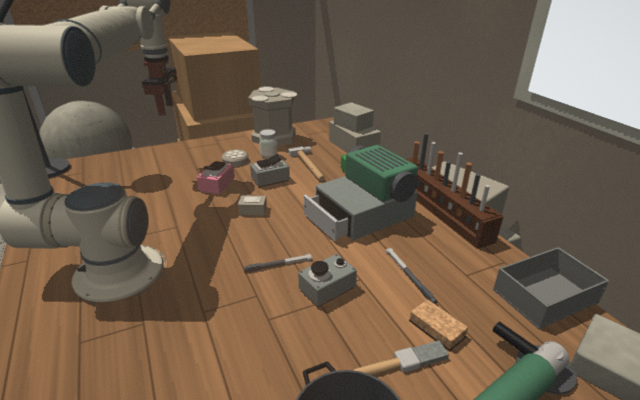

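Scene view: the rocker look-alikes are pink (366,150), grey (388,179) and green (423,243), so the grey one is the target. The button box is at (223,233) with its large button at (217,221) and small one at (229,234). The extractor is at (340,245), with its drawer front edge at (305,215). In the side view, the grey rocker box is at (269,172) and the button box at (327,280). Next I'll measure them and take a close crop.

```bash
cat > m.py <<'E'
from h import *
import pickle
A,B=pickle.load(open("im.pkl","rb"))
WA,WB=cloud(A),cloud(B)
print("table z",np.nanmedian(WA[170:190,100:200,2]),np.nanmedian(WB[235:260,180:230,2]))
def rect(P):
    r=cv2.minAreaRect((P[:,:2]*1000).astype(np.float32)); return [np.round(x,1) for x in r],len(P)
for n,W,px in(("rA",WA,(388,179)),("rB",WB,(269,172)),("bA",WA,(223,233)),("bB",WB,(327,280))):
    u,v=px; c=np.nanmedian(W[v-4:v+5,u-4:u+5].reshape(-1,3),0)
    P=W.reshape(-1,3); P=P[np.linalg.norm(P[:,:2]-c[:2],axis=1)<0.11]
    print(n,c.round(3))
    for lo,hi in((.03,.1),(.055,.065),(.068,.08),(.08,.1)):
        Q=P[(P[:,2]>lo)&(P[:,2]<hi)]
        if len(Q)>8: print(lo,hi,rect(Q),Q.mean(0).round(4),"maxz",Q[:,2].max().round(4))
# extractor
P=np.concatenate([WA.reshape(-1,3),WB.reshape(-1,3)])
c=np.nanmedian(WA[240:250,330:345].reshape(-1,3),0);print("ext",c)
for n,W in(("A",WA),("B",WB)):
    P=W.reshape(-1,3);P=P[np.linalg.norm(P[:,:2]-c[:2],axis=1)<0.26]
    for lo,hi in((.085,.094),(.165,.18),(.07,.079)):
        Q=P[(P[:,2]>lo)&(P[:,2]<hi)]; print(n,lo,hi,rect(Q))
def crop(I,x,y,w,h):return cv2.resize(I["frame"][y:y+h,x:x+w],(400,300),interpolation=cv2.INTER_CUBIC)
cv2.imwrite("pics/crop.png",np.vstack([np.hstack([crop(A,348,150,80,60),crop(B,230,142,80,60)]),np.hstack([crop(A,183,203,80,60),crop(B,287,250,80,60)])]))
E
python3 m.py
```

```text
table z 0.001899809028272692 -0.0013434606370322788
rA [0.549 0.293 0.065]
0.03 0.1 ([array([520.2, 311.1]), array([127.7,  85.5]), np.float64(2.1)], 777) [0.5345 0.3013 0.0609] maxz 0.0914
0.055 0.065 ([array([519.5, 311.4]), array([126.4,  84.5]), np.float64(2.4)], 281) [0.5346 0.3019 0.0607] maxz 0.065
0.068 0.08 ([array([522.5, 309.5]), array([51.4, 91.1]), np.float64(89.1)], 133) [0.5087 0.3091 0.0754] maxz 0.0799
0.08 0.1 ([array([524.4, 309.9]), array([77. , 41.7]), np.float64(7.0)], 72) [0.5473 0.3111 0.0851] maxz 0.0914
rB [0.505 0.273 0.052]
0.03 0.1 ([array([520. , 307.8]), array([122.5,  85.8]), np.float64(0.5)], 676) [0.5147 0.2913 0.0569] maxz 0.0867
0.055 0.065 ([array([521.1, 307. ]), array([ 82.6, 123.1]), np.float64(87.5)], 234) [0.5155 0.2942 0.059 ] maxz 0.0647
0.068 0.08 ([array([519.1, 310.9]), array([77.9, 44.7]), np.float64(2.3)], 130) [0.514  0.3066 0.0736] maxz 0.08
0.08 0.1 ([array([548.9, 310.9]), array([18. , 41.5]), np.float64(6.0)], 34) [0.5498 0.3097 0.0833] maxz 0.0867
bA [ 0.481 -0.286  0.062]
0.03 0.1 ([array([ 462.9, -279.4]), array([125.,  82.]), 
[... 805 characters left out ...]
axz 0.0798
0.08 0.1 ([array([ 437.3, -286.3]), array([41.2, 39.7]), np.float64(66.0)], 178) [ 0.4363 -0.2876  0.0843] maxz 0.0873
ext [ 0.79050814 -0.07093408  0.17654393]
A 0.085 0.094 ([array([821. , -25.8]), array([385.6, 495.3]), np.float64(60.2)], 2741)
A 0.165 0.18 ([array([823.4, -78. ]), array([371.7, 262.3]), np.float64(89.5)], 2760)
A 0.07 0.079 ([array([ 7.938e+02, -7.000e-01]), array([362.1, 486.9]), np.float64(74.0)], 336)
B 0.085 0.094 ([array([ 801.1, -109.4]), array([395.9, 403. ]), np.float64(5.7)], 2448)
B 0.165 0.18 ([array([822.2, -82.2]), array([370.9, 264.6]), np.float64(89.6)], 1583)
B 0.07 0.079 ([array([ 735.4, -115.5]), array([287.3, 427.3]), np.float64(77.9)], 481)
```

View pics/crop.png

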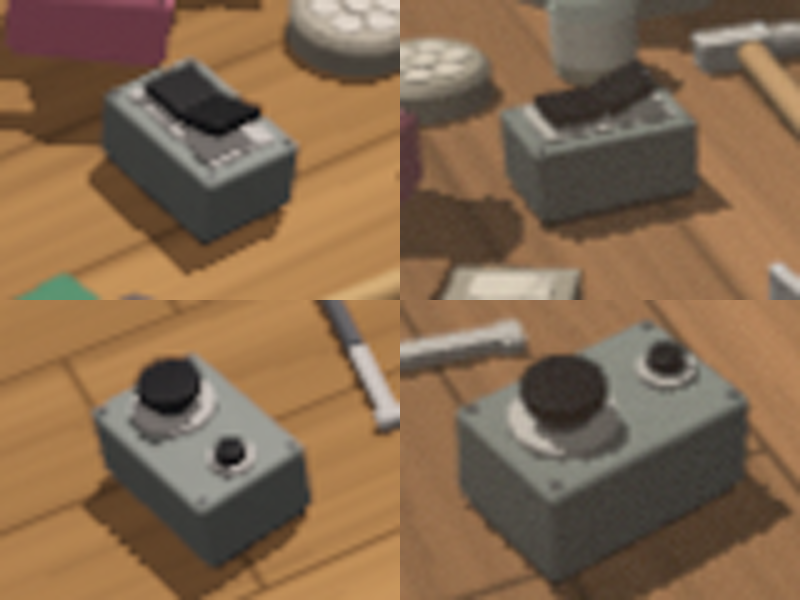

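The crop confirms the grey rocker box, with its raised end towards +x, and the button box, with the large button at its -x end. Next is the extractor's front and drawer.

```bash
cat > m2.py <<'E'
from h import *
import pickle
A,B=pickle.load(open("im.pkl","rb"))
for n,I in(("A",A),("B",B)):
    W=cloud(I);P=W.reshape(-1,3)
    m=(P[:,0]>.5)&(P[:,0]<.9)&(P[:,1]>-.26)&(P[:,1]<.14)
    for lo,hi in((.086,.094),(.03,.08)):
        Q=P[m&(P[:,2]>lo)&(P[:,2]<hi)]
        r=cv2.minAreaRect((Q[:,:2]*1000).astype(np.float32));print(n,lo,r,len(Q));print(cv2.boxPoints(r).round(0).tolist())
    # drawer plane: front-most points per y-bin
    Q=P[m&(P[:,2]>.02)&(P[:,2]<.079)]
    for y in np.arange(-.26,.14,.02):
        q=Q[(Q[:,1]>=y)&(Q[:,1]<y+.02)]
        if len(q)>3: print(round(y+.01,2),np.percentile(q[:,0],[0,10,50]).round(4),len(q),q[:,2].max().round(3))
cv2.imwrite("pics/ext.png",np.hstack([cv2.resize(A["frame"][180:290,260:400],(400,314)),cv2.resize(B["frame"][140:250,290:430],(400,314))]))
E
python3 m2.py
```

```text
A 0.086 ((718.06005859375, -22.830421447753906), (244.51858520507812, 215.04190063476562), 7.804714679718018) 981
[[582.0, 67.0], [612.0, -146.0], [854.0, -113.0], [825.0, 100.0]]
A 0.03 ((662.890380859375, -81.32302856445312), (385.8148193359375, 294.5522155761719), 11.153571128845215) 1586
[[445.0, 26.0], [502.0, -263.0], [881.0, -189.0], [824.0, 100.0]]
-0.25 [0.5007 0.5035 0.5127] 81 0.069
-0.23 [0.5018 0.5051 0.5096] 39 0.066
-0.13 [0.5575 0.5693 0.6443] 202 0.079
-0.11 [0.5547 0.5679 0.7356] 422 0.079
-0.09 [0.5557 0.5629 0.8383] 181 0.079
-0.07 [0.55   0.5568 0.5641] 86 0.079
-0.05 [0.5469 0.5558 0.839 ] 114 0.079
-0.03 [0.5451 0.5537 0.8374] 122 0.078
-0.01 [0.5424 0.5519 0.8344] 118 0.079
0.01 [0.5394 0.5462 0.8303] 124 0.079
0.03 [0.537  0.5447 0.5706] 124 0.079
0.05 [0.5354 0.8249 0.8276] 66 0.079
0.07 [0.8209 0.8228 0.8248] 58 0.077
0.09 [0.8187 0.82   0.8216] 55 0.078
B 0.086 ((715.25146484375, -25.679420471191406), (235.06576538085938, 215.47035217285156), 7.6859002113342285) 1316
[[584.0, 65.0], [613.0, -148.0], [846.0, -117.0], [817.0, 97.0]]
B 0.03 ((623.4888916015625, -59.187255859375), (380.4537353515625, 262.3440246582031), 24.889699935913086) 2076
[[396.0, -20.0], [506.0, -258.0], [851.0, -98.0], [741.0, 140.0]]
-0.25 [0.5001 0.5008 0.5065] 15 0.06
-0.23 [0.5008 0.5016 0.5049] 9 0.061
-0.13 [0.5573 0.5667 0.6417] 506 0.079
-0.11 [0.5536 0.5737 0.7286] 841 0.079
-0.09 [0.5514 0.5536 0.6022] 166 0.079
-0.07 [0.5493 0.5511 0.5541] 128 0.079
-0.05 [0.546  0.5483 0.552 ] 133 0.078
-0.03 [0.5442 0.5454 0.5496] 128 0.079
-0.01 [0.5408 0.5423 0.5468] 128 0.079
0.01 [0.5373 0.5401 0.5483] 117 0.079
0.03 [0.5353 0.5377 0.571 ] 145 0.079
0.05 [0.5361 0.537  0.5804] 47 0.079
0.07 [0.5856 0.5856 0.5858] 7 0.078
```

View pics/ext.png

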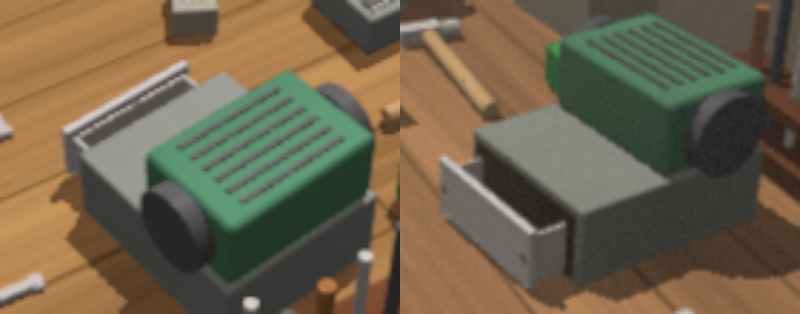

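The drawer front is a light plate whose outer face runs along x ≈ 0.546 at y = -0.045. The yaw is about 7.7° and it stands about 40 mm open. I'll push it with closed fingers.

```bash
cat >> h.py <<'E'
from scipy.spatial.transform import Rotation as R
def down(yaw):   # tool z down, tool x along yaw
    c,s=np.cos(yaw),np.sin(yaw)
    return np.roll(R.from_matrix(np.array([[c,s,0],[s,-c,0],[0,0,-1]])).as_quat(),1)
def push(p,d,step,nmax,f,speed=0.03):
    """step along d from p until the force against d has risen by f"""
    f0=np.array(state()["ft_force"]);p=np.array(p,float);log=[]
    for i in range(nmax):
        p=p+step*np.array(d);move_l(p,speed)
        F=-(np.array(state()["ft_force"])-f0)@d;log.append(round(float(F),1))
        if F>f:break
    s=state();print(log,"cmd",p.round(4),"at",np.array(s["ee_pos"]).round(4),"t",s["time"]);return p
E
python3 - <<'E'
from h import *
yaw=np.radians(7.7);ax=np.array([np.cos(yaw),np.sin(yaw),0])
home=np.array([.717,-.024,0])-.132*ax
q=down(yaw);close()
p=home-.09*ax;p[2]=.2
move_to(p,q);p[2]=.045;move_l(p,0.15)
p=p+.06*ax;move_l(p,0.05);print(state()["ft_force"],state()["time"])
p=push(p,ax,.002,20,14)
p=p-.07*ax;move_l(p,.15);p[2]=.2;move_l(p,.25)
b=get_image("side");cv2.imwrite("pics/s2.png",cv2.resize(b["frame"][130:300,200:430],(690,510)))
W=cloud(b).reshape(-1,3)
for y in(-.1,-.06,-.02,.02):
    m=(abs(W[:,1]-y)<.01)&(W[:,0]>.5)&(W[:,0]<.7)&(W[:,2]>.02)&(W[:,2]<.07);print(y,np.percentile(W[m,0],[2,50]),home[0]-(y-home[1])*np.tan(yaw))
print(state()["time"])
E
```

```text
[ 0.33695396 -0.39838773 -0.41626409] 6.3333
[2.1, 2.7, 1.2, 1.7, 0.2, 1.5, 1.5, 1.3, 1.4, 8.2, 17.9] cmd [ 0.5783 -0.0428  0.045 ] at [ 0.575  -0.0432  0.045 ] t 9.0833
-0.1 [0.59415298 0.59634071] 0.594074555912488
-0.06 [0.58843218 0.59085146] 0.5886663437265761
-0.02 [0.58247948 0.58524623] 0.5832581315406643
0.02 [0.57656385 0.57975551] 0.5778499193547525
10.5167
```

View pics/s2.png

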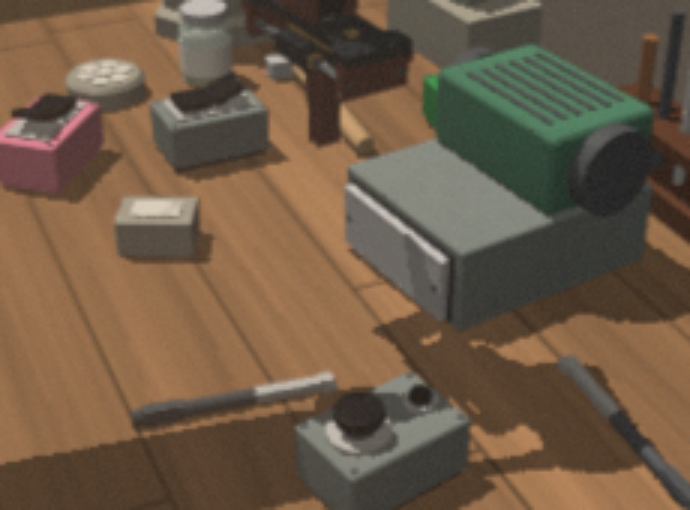

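The drawer is home: its front sits against the machine at crop pixel (400,245), the hard stop was felt, and depth agrees with the home plane to 1–2 mm. Rocker next.

```bash
python3 - <<'E'
from h import *
yaw=np.radians(2.2);c=np.array([.5205,.3095,0]);p=c+.028*np.array([np.cos(yaw),np.sin(yaw),0])
p[2]=.2;move_to(p,down(yaw));p[2]=.106;move_l(p,.12);hold(.2)
p=push(p,np.array([0,0,-1.]),.002,15,13)
p[2]=.2;move_l(p,.2)
move_to([.42,.05,.25],down(yaw))
b=get_image("side");a=get_image("scene")
f=lambda I,x,y:cv2.resize(I["frame"][y:y+60,x:x+80],(400,300),interpolation=cv2.INTER_CUBIC)
cv2.imwrite("pics/r.png",np.hstack([f(a,348,150),f(b,230,142)]))
for I in(a,b):
    W=cloud(I).reshape(-1,3)
    P=W[(abs(W[:,1]-.31)<.015)&(abs(W[:,0]-.52)<.06)&(W[:,2]>.03)]
    print([(round(x,3),round(float(np.median(P[abs(P[:,0]-x)<.006,2])),4)) for x in np.arange(.486,.56,.012)])
print(state()["time"])
E
```

```text
[0.9, 0.4, 1.0, 0.6, 1.3, 2.8, 2.9, 3.4, 2.1, 2.4, 1.7, 4.7, 11.7, 17.7] cmd [0.5485 0.3106 0.078 ] at [0.5485 0.3107 0.0819] t 16.5167
[(np.float64(0.486), 0.0884), (np.float64(0.498), 0.0832), (np.float64(0.51), 0.0788), (np.float64(0.522), 0.075), (np.float64(0.534), 0.0762), (np.float64(0.546), 0.0745), (np.float64(0.558), 0.0709)]
[(np.float64(0.486), 0.0789), (np.float64(0.498), 0.0709), (np.float64(0.51), 0.075), (np.float64(0.522), 0.0718), (np.float64(0.534), 0.0724), (np.float64(0.546), 0.0722), (np.float64(0.558), 0.0726)]
18.5083
```

View pics/r.png

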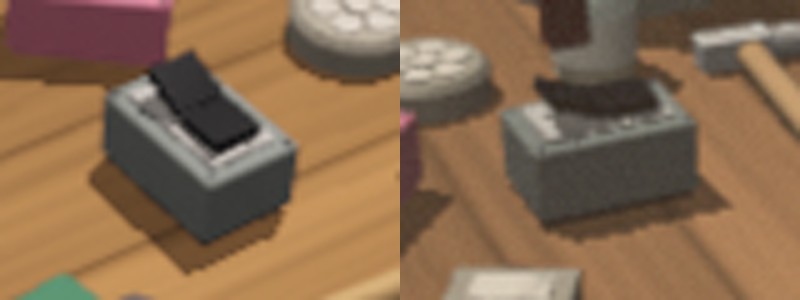

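The rocker is fully tipped: its +x half is level and its -x end is raised, with the fingertips stopped at 74 mm and the box in place. Now the large button.

```bash
python3 - <<'E'
from h import *
yaw=np.radians(12);q=down(yaw);p=np.array([.438,-.285,.2])
move_to(p,q);p[2]=.102;move_l(p,.12);hold(.2)
p=push(p,np.array([0,0,-1.]),.002,14,13)
hold(.2);p[2]=.2;move_l(p,.12)
move_to([.42,0,.28],down(np.radians(5)));hold(.3)
b=get_image("side");a=get_image("scene")
f=lambda I,x,y:cv2.resize(I["frame"][y:y+60,x:x+80],(400,300),interpolation=cv2.INTER_CUBIC)
cv2.imwrite("pics/b.png",np.vstack([np.hstack([f(a,183,203),f(b,287,250)]),np.hstack([f(a,348,150),f(b,300,175)])]))
for I in(a,b):
    W=cloud(I).reshape(-1,3);P=W[(np.hypot(W[:,0]-.438,W[:,1]+.285)<.015)];print(np.median(P[P[:,2]>.07],0))
print(state()["time"],state()["ft_force"])
E
```

```text
[-0.2, 1.0, 0.5, 1.9, 3.6, 3.3, 4.6, 5.2, 13.2] cmd [ 0.438 -0.285  0.084] at [ 0.4383 -0.2852  0.0862] t 23.2083
[ 0.44134408 -0.28582807  0.08699247]
[ 0.43822953 -0.28426671  0.08476263]
26.0667 [-0.21652061 -0.89372797 -0.23584427]
```

View pics/b.png

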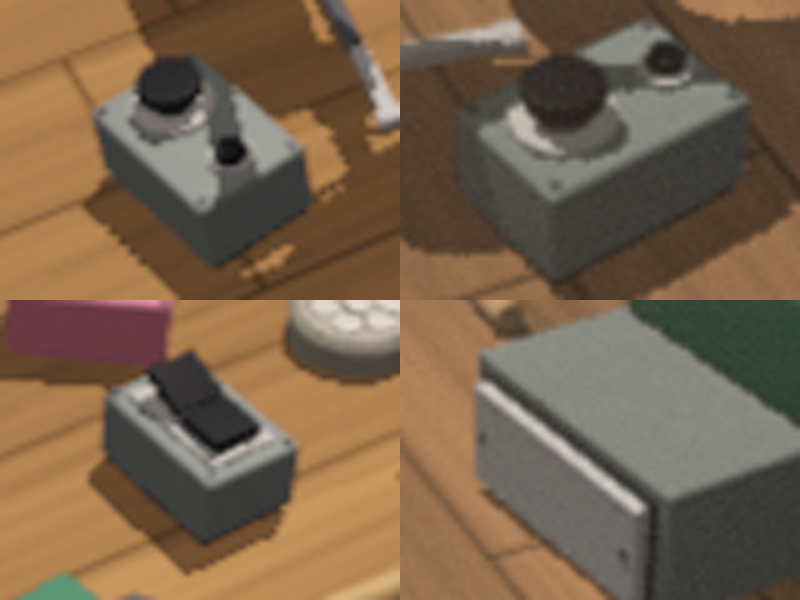

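The button went to its hard stop (13 N, fingertips at 78 mm) and sprang back to 86 mm. The rocker is still tipped, the drawer is shut, and both boxes are in place.

```bash
python3 -c "
from bench import *
print(job_done())"
```

```text
the job is handed in; nothing more can be done
None
```

I pushed the drawer home, tipped the rocker fully over, and pressed the large button to its stop, after which it sprang back. The job was handed in at about 26 s; the hand-in returned no verdict.

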